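# Dry-fit the knuckle joint of a gate-leg table rail

## Robot

A 6-joint arm with a two-finger parallel gripper is mounted at the origin on the work surface; the furniture and walls round the work are solid. World frame = base frame: x ahead of the robot, y to its left, z up, the work surface at z = 0. Lengths are in mm, angles in rad, forces in N, time in s.
With the tool pointing down it reaches from about 425 to 950 mm from the base axis. Payload 14.7 kg.
Tool frame: the origin (TCP) lies on the centre line of the jaws, within the pads' length; the fingertips stand 8 mm ahead of it and the grasp point (between the pads) lies 11 mm behind it; z points along the fingers, y is the line along which they close (so a half turn about z gives the same grasp; the last joint's range is limited). The gripper opens to 85 mm and grips with 20 to 120 N. Pads are 22 mm wide; open, the fingers measure 114 mm over their backs; the gripper's body (76 mm by 85 mm) begins 54 mm behind the grasp point. The pads swing forward as they close: fully open they stand 13 mm farther back than shut.
Start: joints at [1.145, 0.48, 1.596, -0, 1.065, -0.047], TCP at [240.35, 603.924, 239.297] pointing down, gripper open.
Joint ranges: [-2.75, 2.75], [-0.82, 2.05], [0.23, 2.67], [-1.56, 4.7], [0.09, 2.69], [-2.92, 2.92]. Speed limits (rad/s): [1.89, 1.89, 2.39, 3.01, 3.01, 3.01].

## Interface

Orientations are given as a unit quaternion [w, x, y, z].
In Python, from station import env, camrig, observe gives the robot as it stands (env), with the cameras (camrig) and the readings as plain functions.
- The arm moves only by the shell command python3 shift.py 'ROWS' [FORCE]. ROWS is a JSON list of rows, 1 to 10 of them, each an object with the fields trans (a list: dx, dy, dz in mm), rotvec (a list: a rotation vector rx, ry, rz in rad), aperture (the finger opening in mm); a field left out counts as zero (the opening has to be given); each row shifts and turns the commanded pose from where the row before left it, along the tool's axes as they then stand; what a row does not reach is not made up. A row lasts 1/8 s, in which the tool goes at most 62.5 mm and 0.188 rad, less where a joint would pass 70% of its speed; a pose out of reach is approached as far as the arm can. The fingers move at their own pace and stop on an object; FORCE is the grip in N (left out, the last holds). Time passes only in rows, so rows that do not move let the fingers close. It prints the time, the measured TCP pose, the force, the opening and the grip force at its end. Input that does not fit is refused with a message, and nothing moves.
- observe(): the state, without advancing time (a new reading comes with each control period).
- camrig.grab_frame(name): name is "side" or "top"; returns a dict with "frame" (420x560x3 uint8, red, green, blue), "camera_matrix" (3x3 intrinsics, pixels), "R" (3x3) and "t" (3): a world point X has camera coordinates R X + t. Camera axes: x right, y down, z forward; pixel columns grow to the right and rows downward; lengths in mm; the calibration is good to about 2 mm. A picture is of the moment at which its call begins. There is no depth.
- env.close_job(): hands the job in; it is judged then, once.
The state is a dict: "time": time; "joints": joint angles; "joint_velocities": joint speeds; "tau": joint torques, N m; "position": TCP position; "ee_rot": TCP orientation; "contact_force": force on the tool from outside, world axes, zero at the start; "wrist_torque": the same for the moment, N m; "width": finger opening in mm; "gripper_force": force on a finger pad.
Only numpy, scipy, OpenCV 4.12 (cv2) and the standard library are available. Lean on these libraries where they do the work, as an engineer would, in place of code of your own. Each camera call takes 0.05 s, during which the arm holds its last target. There are 200 camera calls.

## Task

Dry-fit this gate-leg knuckle joint: stand the loose fly rail in line with the fixed rail with its middle knuckle in the fork, then take the brass-headed pin out of the drilled block and put it down through all three knuckles until its head is fully home. Then prove that the hinge runs by swinging the fly rail out towards the robot until it stands square to the fixed rail, and let go. Leave the tools lying around it where they are.

Things in the scene. Friction and masses are not known exactly. Their poses are not given: they have to be found in the camera images.
- fixed_rail: brown wooden rail, immovable, on edge on the bench between two pale cleats 36 mm high; 30 mm thick, 84 mm high. Its free end is a fork of two round knuckles (radius 15 mm) with a vertical 12 mm hole. Origin: centre of that hole at bench level. x points out of the fork; the rail's body lies along -x to x = -150 mm; z is up; the robot is on the -y side
- fork_gap (a point): middle of the fork's gap, on the hinge axis 42 mm above the bench. Lower knuckle z 0 to 26 mm, upper knuckle z 58 to 84 mm; the gap between is open in front and on both sides and ends at a square shoulder 18 mm behind the axis
- fly_rail: loose brown rail on edge on the bench, 30 mm thick, 84 mm high, about 0.26 kg. One end is a round knuckle (radius 15 mm, z 28 to 56 mm) with a vertical 12 mm hole; the other is bevelled. Origin: centre of that hole, level with the lower edge. x runs from the knuckle along the rail, z up. Full height from the shoulder at x = 18 mm to x = 142 mm; centre of mass near x = 85 mm
- fly_rail_end (a point): top centre of the fly rail's bevelled end, 170 mm from its hole axis, 84 mm above its lower edge. Joined in line, the fly rail's origin and x axis coincide with the fixed rail's, and its knuckle has 2 mm of play above and below; once pinned it turns freely about 100 degrees to either side
- pin: steel pin, 10 mm in diameter, 80 mm long below a knurled brass head (20 mm diameter, 20 mm high), 0.09 kg. Origin: tip of the nose; z up the pin, head underside at z = 80 mm. The lowest 10 mm taper to a 4 mm nose. It starts upright in the block, head resting on it. Fully home in the joint, the head rests on the upper knuckle, nose 4 mm above the bench
- pin_block: loose pale wooden block, 64 x 64 mm, 84 mm high, about 0.5 kg, with one vertical 12 mm hole in its centre that holds the pin. Origin: centre of its underside
- block_plane: black block plane, 48 x 161 x 46 mm, bystander. Origin: centre of its underside
- bevel: sliding bevel with wooden stock, 20 x 130 x 22 mm, bystander. Origin: centre of its underside
- awl: awl with red handle, 29 x 134 x 30 mm, bystander. Origin: centre of its underside

How it is judged:
By the outcome, as a careful person would: the job done as asked, in the order asked, and still so for the second after the job is handed in, with the robot touching nothing.
It also fails if it takes over 72 s, if anything falls off the work surface, if the arm or the gripper's body presses on something with over 40 N, if the wrist force passes 120 N, or if a joint passes its speed limit or range.

## Working session

There is one attempt and no reset: what is moved stays moved. The work goes in short steps, Python scripts to look and compute and a shell command to move; the robot and the scene stay as the last step left them, time stands still between calls to the robot, and variables do not carry over. Pictures are saved under pics/ and viewed, at most 10 in all, crops included, and the job is handed in when it is done.

```bash
ls; mkdir -p pics; cat > h.py <<'E'
import numpy as np, cv2
from station import env, camrig, observe
def shot(n):
    f=camrig.grab_frame(n); np.savez(f'/tmp/{n}.npz',**{k:np.array(f[k]) for k in("frame","camera_matrix","R","t")}); return f
def load(n): return dict(np.load(f'/tmp/{n}.npz'))
def proj(f,X):
    c=np.atleast_2d(X)@np.array(f["R"]).T+np.array(f["t"]); p=c@np.array(f["camera_matrix"]).T; return p[:,:2]/p[:,2:]
def ray(f,uv):
    R=np.array(f["R"]);o=-R.T@np.array(f["t"]); uv=np.atleast_2d(uv).astype(float)
    d=np.c_[uv,np.ones(len(uv))]@np.linalg.inv(np.array(f["camera_matrix"])).T@R
    return o,d
def plane(f,uv,z):
    o,d=ray(f,uv); return o+d*((z-o[2])/d[:,2])[:,None]
def tri(f1,u1,f2,u2):
    o1,d1=ray(f1,u1);o2,d2=ray(f2,u2);d1=d1[0];d2=d2[0]
    s=np.linalg.lstsq(np.c_[d1,-d2],o2-o1,rcond=None)[0]
    a=o1+s[0]*d1;b=o2+s[1]*d2; return (a+b)/2,np.linalg.norm(a-b)
E
python3 - <<'E'
from h import *
for n in("side","top"):
    f=shot(n); cv2.imwrite(f'pics/{n}0.png',cv2.cvtColor(f["frame"],cv2.COLOR_RGB2BGR)); R=np.array(f["R"]);print(n,-R.T@f["t"],R.round(2).tolist())
print(observe())
E
```

```text
pics
shift.py
station.py
side [   89.81405275 -1105.32585324   604.85633226] [[0.93, -0.38, 0.02], [-0.14, -0.39, -0.91], [0.35, 0.84, -0.41]]
top [ 224.10638603   -4.01848349 1668.1524011 ] [[-0.03, -1.0, -0.01], [-0.98, 0.03, -0.19], [0.19, 0.0, -0.98]]
{'time': 0.1, 'joints': array([ 1.14536252e+00,  4.80766727e-01,  1.59677229e+00, -3.01195057e-06,
        1.06509280e+00, -4.66110644e-02]), 'joint_velocities': array([ 2.76286761e-04, -4.47286710e-04, -4.71442075e-04, -3.82870373e-05,
       -8.52945044e-04, -9.31790677e-04]), 'tau': array([ 8.06961862e-05, -9.52252722e+01, -4.31035173e+01,  2.20266661e-04,
        5.14661253e-03,  5.39551866e-05]), 'position': array([240.2372784 , 603.61493927, 238.7524908 ]), 'ee_rot': array([-1.20217110e-04,  1.88280083e-01,  9.82115238e-01, -5.05485370e-04]), 'contact_force': array([-0.68954957,  0.1217067 ,  0.61353455]), 'wrist_torque': array([-0.02200993,  0.02360393,  0.02226184]), 'gripper_force': 0.0, 'width': 85.33968687231572}
```

View pics/top0.png

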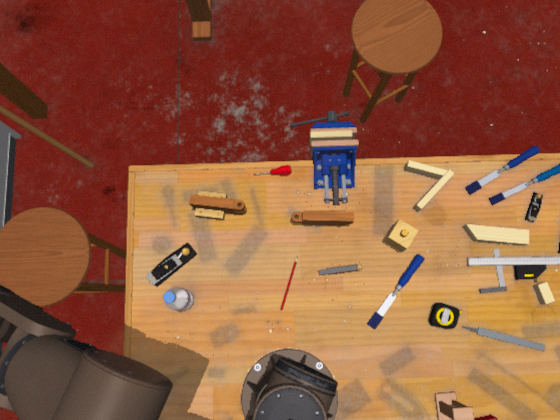

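View pics/side0.png

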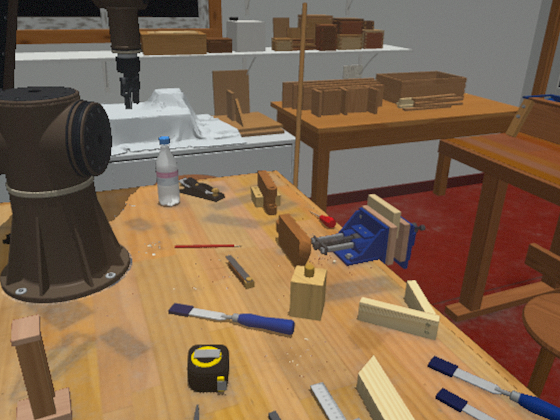

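Top view: fixed rail at (217,205) with its fork to the right, near (240,207). Fly rail at (323,218) with its knuckle on the left at (298,217) and the vise behind it. Block and pin at (402,235). The side view shows the fixed rail at (266,190), the fly rail at (294,240) and the block at (309,292).

```bash
python3 - <<'E'
from h import *
f=load("top");g=load("side")
a=cv2.resize(cv2.cvtColor(f["frame"][175:265,180:430],cv2.COLOR_RGB2BGR),None,fx=3.2,fy=3.2,interpolation=cv2.INTER_CUBIC)
b=cv2.resize(cv2.cvtColor(g["frame"][165:325,230:350],cv2.COLOR_RGB2BGR),None,fx=3.7,fy=3.7,interpolation=cv2.INTER_CUBIC)
cv2.imwrite('pics/a.png',a);cv2.imwrite('pics/b.png',b)
for n,uv,z in(("fork",(240,207),84),("fixL",(193,202),84),("knuck",(297,217),56),("end",(353,218),84),("pin",(404,232),104)):print(n,plane(f,uv,z).round(1))
E
```

```text
fork [[557.4 127.9  84. ]]
fixL [[576.6 267.5  84. ]]
knuck [[527.6 -40.7  56. ]]
end [[ 514.6 -204.9   84. ]]
pin [[ 465.5 -347.7  104. ]]
```

View pics/a.png

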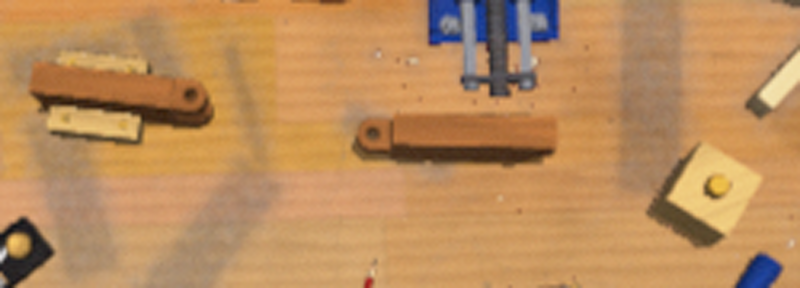

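View pics/b.png

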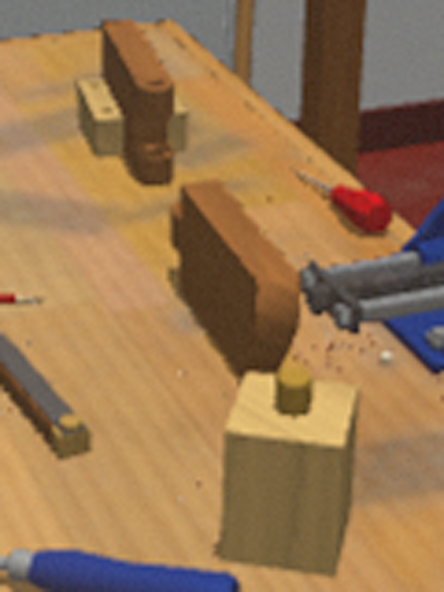

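Crops: the fixed hole is at top px (239.4,204.1) and side px (271.4,188.2). The fly knuckle hole is at top px (296.6,216.6), and the pin head top at top px (404.4,232.5) and side px (309.5,264.5). Next come masks for precise axes.

```bash
python3 - <<'E'
from h import *
f=load("top");g=load("side")
def dark(f,uv,r=4):
    im=cv2.cvtColor(f["frame"],cv2.COLOR_RGB2GRAY).astype(float);x,y=map(round,uv)
    p=im[y-r:y+r+1,x-r:x+r+1];w=np.clip(np.percentile(p,45)-p,0,None)
    # keep near centre
    Y,X=np.mgrid[-r:r+1,-r:r+1];w=w*((X**2+Y**2)<=(r-.5)**2);return np.array([x+(w*X).sum()/w.sum(),y+(w*Y).sum()/w.sum()])
h1=dark(f,(239,204),3);h2=dark(f,(296.6,216.6),3);hs=dark(g,(271.4,188.2),3)
print("fix hole",h1,hs,tri(f,h1,g,hs),plane(f,h1,84)); print("fly hole",h2,plane(f,h2,56))
# pin head
def brass(f,box):
    x0,y0,x1,y1=box;hsv=cv2.cvtColor(f["frame"],cv2.COLOR_RGB2HSV)[y0:y1,x0:x1];return hsv
h=brass(f,(396,225,414,241));print("H\n",h[...,1])
h=brass(g,(302,258,318,280));print("S\n",h[...,1]);print(h[...,2])
# rails tops
hsv=cv2.cvtColor(f["frame"],cv2.COLOR_RGB2HSV)
print(hsv[205:232,325].tolist());print(hsv[192:215,212].tolist())
E
```

```text
fix hole [238.9733191  204.04802561] [271.0755627  189.01607717] (array([565.37323609, 132.29772315,  75.98816657]), np.float64(5.702938536481844)) [[566.43906311 130.85217634  84.        ]]
fly hole [296.37897727 216.16306818] [[530.25259799 -38.88252857  56.        ]]
H
 [[125 123 123 125 123 124 126 119 122 123 118 121 120 127 137 140 145 145]
 [122 123 124 122 124 121 124 119 122 121 122 118 123 120 123 126 136 139]
 [124 125 121 122 119 119 119 119 119 122 120 119 121 116 119 119 123 129]
 [124 123 121 122 121 120 125 124 121 118 119 119 122 120 124 119 124 125]
 [122 117 118 121 121 124 128 140 143 142 129 122 121 121 120 123 123 125]
 [119 121 121 121 125 134 154 176 178 172 150 130 122 122 122 123 121 120]
 [117 121 117 120 132 175 183 179 178 175 170 150 126 121 121 123 121 118]
 [120 119 119 125 132 183 179 176 179 177 175 167 131 120 118 117 121 121]
 [121 116 121 129 149 177 181 176 177 173 175 170 131 119 122 119 122 121]
 [121 122 122 126 135 178 180 181 177 176 174 156 125 123 118 121 119 123]
 [122 125 122 130 129 151 175 181 184 181 157 131 122 119 124 121 121 121]
 
[... 3423 characters left out ...]
, [13, 166, 174], [13, 177, 176], [13, 165, 165], [14, 174, 164], [13, 164, 176], [14, 170, 175], [13, 169, 177], [13, 170, 179], [13, 169, 190], [13, 167, 148], [12, 141, 74], [12, 150, 75], [12, 165, 71], [12, 149, 72], [16, 151, 108], [17, 156, 170], [16, 142, 201], [14, 136, 203], [15, 140, 202], [15, 142, 197], [14, 143, 200]]
[[18, 126, 192], [18, 128, 217], [18, 131, 211], [19, 127, 218], [17, 139, 205], [14, 164, 177], [13, 169, 173], [13, 170, 175], [13, 169, 181], [13, 173, 181], [13, 165, 179], [14, 169, 180], [14, 175, 179], [14, 174, 173], [14, 169, 125], [16, 211, 58], [10, 173, 65], [17, 140, 122], [18, 130, 189], [18, 126, 215], [18, 127, 217], [19, 130, 221], [19, 126, 227]]
```

```bash
cat > meas.py <<'E'
from h import *
def top_mask(f,box):
    x0,y0,x1,y1=box;hsv=cv2.cvtColor(f["frame"],cv2.COLOR_RGB2HSV)[y0:y1,x0:x1].astype(int)
    m=((hsv[...,0]<=15)&(hsv[...,1]>152)&(hsv[...,2]>125)).astype(np.uint8)
    n,l,s,c=cv2.connectedComponentsWithStats(m,connectivity=4);k=1+np.argmax(s[1:,4]);return (l==k)
def axis(f,box,z=84):
    m=top_mask(f,box);v,u=np.nonzero(m);P=plane(f,np.c_[u+box[0],v+box[1]],z)[:,:2]
    c,sz,_=r=cv2.minAreaRect(P.astype(np.float32));vx,vy,_,_=cv2.fitLine(P.astype(np.float32),cv2.DIST_L2,0,.01,.01).ravel()
    t=(P-P.mean(0))@[vx,vy]; q=(P-P.mean(0))@[-vy,vx]
    # column-wise centre line
    import numpy as np_
    b=np.round(t/6);cs=np.array([[t[b==k].mean(),(q[b==k].max()+q[b==k].min())/2] for k in np.unique(b)[2:-3]]);s,i=np.polyfit(*cs.T,1)
    d=np.array([vx,vy])+s*np.array([-vy,vx]);d/=np.linalg.norm(d)
    return P.mean(0)+i*np.array([-vy,vx]),d,t.min(),t.max(),r
E
python3 - <<'E'
from meas import *
f=load("top");g=load("side")
for b in((185,190,250,220),(292,205,360,230)):
    c,d,a,e,r=axis(f,b);print(c.round(1),d.round(4),np.degrees(np.arctan2(d[1],d[0])).round(2),a,e,r)
def sat(f,box,th):
    x0,y0,x1,y1=box;s=cv2.cvtColor(f["frame"],cv2.COLOR_RGB2HSV)[y0:y1,x0:x1,1].astype(float);w=np.clip(s-th,0,40);v,u=np.mgrid[y0:y1,x0:x1];return (w*u).sum()/w.sum(),(w*v).sum()/w.sum()
p=sat(f,(398,228,411,238),135);
q=(309.3,266.3)
print("pin",p,plane(f,p,104),tri(f,p,g,q))
hsv=cv2.cvtColor(f["frame"],cv2.COLOR_RGB2HSV)
# block top : pale colour
m=((hsv[...,0]>=17)&(hsv[...,1]<190)&(hsv[...,2]>190)).astype(np.uint8)[215:255,380:425]
n,l,s,cc=cv2.connectedComponentsWithStats(m);k=1+np.argmax(s[1:,4]);v,u=np.nonzero(l==k);print(s[k]);P=plane(f,np.c_[u+380,v+215],84)[:,:2];print(cv2.minAreaRect(P.astype(np.float32)))
# side: expected projections
for n,X in(("fixhole",[566.4,130.9,84]),("flyhole",[530.3,-38.9,56]),("pin",[*plane(f,p,104)[0]])):print(n,proj(g,X))
E
```

```text
[575.6 200.5] [0.1403 0.9901] 81.94 -85.47588046807617 78.71409870972488 ((575.5072021484375, 197.10763549804688), (164.15704345703125, 29.41165542602539), 81.7059555053711)
[ 524.  -124.7] [0.0291 0.9996] 88.33 -98.25929673944293 99.42663552173687 ((523.6576538085938, -124.16146087646484), (197.65907287597656, 37.703243255615234), 86.34363555908203)
pin (np.float64(403.75662814411965), np.float64(232.62610469068662)) [[ 463.69900747 -346.86271871  104.        ]] (array([ 463.30129763, -346.91294913,  102.75830023]), np.float64(1.227908502567415))
[  9   4  29  31 462]
((463.538330078125, -350.447998046875), (67.41575622558594, 66.5015869140625), 55.22591018676758)
fixhole [[272.5510072  186.41015639]]
flyhole [[282.6946458  220.35314513]]
pin [[309.79404396 265.6572507 ]]
```

```bash
cat >> meas.py <<'E'
def edges(f,u0,u1,v0,v1,z=84):
    "per column: near edge/far edge of lit top by half-level of V (bottom) and S (top)"
    hsv=cv2.cvtColor(f["frame"],cv2.COLOR_RGB2HSV).astype(float);A=[];B=[]
    for u in range(u0,u1):
        S=hsv[v0:v1,u,1];V=hsv[v0:v1,u,2]
        i=np.argmax((S[1:]>=154)&(S[:-1]<154)); a=v0+i+(154-S[i])/(S[i+1]-S[i])
        j=[k for k in range(int(a-v0)+5,len(V)-1) if V[k]>=125>V[k+1]][0]; b=v0+j+(V[j]-125)/(V[j]-V[j+1])
        A.append((u,a));B.append((u,b))
    out=[]
    for E in(A,B):
        P=plane(f,np.array(E),z)[:,:2];l=cv2.fitLine(P.astype(np.float32),cv2.DIST_HUBER,0,.01,.01).ravel();d=l[:2]*np.sign(l[1]);out.append((l[2:],d))
    return out
E
python3 - <<'E'
from meas import *
f=load("top");g=load("side")
for b,y0 in(((308,348,206,230),-38.9),((197,228,190,216),130.6)):
    o=edges(f,*b)
    for p,d in o:print(p,np.degrees(np.arctan2(d[1],d[0])).round(2),"x at hole y",p[0]+(y0-p[1])*d[0]/d[1])
print("bars",tri(f,(326.9,200),g,(316,240)),tri(f,(344.5,200),g,(323.5,251)))
for z in (60,90,120):print(plane(f,[(326.9,203),(336,205)],z).round(0).tolist())
print("fly shoulder corner far",tri(f,(302.6,211),g,(289,213.6)), "near",tri(f,(302.4,221.5),g,(279.4,215)))
E
```

```text
[ 539.40063 -129.9622 ] 87.26 x at hole y 543.7516
[ 509.60916 -132.77013] 87.71 x at hole y 513.35736
[592.1166  212.71414] 82.16 x at hole y 580.808
[563.3689  209.51126] 81.89 x at hole y 552.12225
bars (array([ 582.12434922, -134.38687367,   35.44892462]), np.float64(0.7194135591822112)) (array([ 579.14304684, -187.71836882,   32.74176865]), np.float64(3.4449635850156817))
[[567.0, -132.0, 60.0], [560.0, -159.0, 60.0]]
[[561.0, -130.0, 90.0], [554.0, -156.0, 90.0]]
[[554.0, -127.0, 120.0], [548.0, -153.0, 120.0]]
fly shoulder corner far (array([540.19032559, -57.18027863,  81.90147096]), np.float64(0.3537305849257022)) near (array([511.17929645, -56.28853553,  81.59558473]), np.float64(4.7877665543175905))
```

```bash
cat > go.py <<'E'
import sys;from h import *
from scipy.spatial.transform import Rotation as Ro
# usage: go.py x y z yaw_y_deg -> displacement in current tool axes, rotvec(tool)
a=list(map(float,sys.argv[1:]));s=observe();q=np.array(s["ee_rot"]);R=Ro.from_quat(q[[1,2,3,0]])
t=np.radians(a[3]);y=np.array([np.cos(t),np.sin(t),0]);z=np.array([0,0,-1]);T=Ro.from_matrix(np.c_[np.cross(y,z),y,z])
print("t",round(s["time"],2),"p",s["position"].round(1),"yaw_y",np.degrees(np.arctan2(*R.as_matrix()[:2,1][::-1])).round(2))
print("d",R.inv().apply(np.array(a[:3])-s["position"]).round(1),"rv",(R.inv()*T).as_rotvec().round(4),"then d",T.inv().apply(np.array(a[:3])-s["position"]).round(1))
E
python3 go.py 526.2 -94 150 -2.5
python3 shift.py '[[0,0,0,0,0,0.1765,85],[0,0,0,0,0,0.1765,85],[0,0,0,0,0,0.1765,85],[0,0,0,0,0,0.1765,85],[0,0,0,0,0,0.1765,85],[0,0,0,0,0,0.1765,85],[0,0,0,0,0,0.1765,85]]' 60
```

```text
refused: ROWS must be a list of objects, one for each row. Nothing was moved.
```

The call was refused and nothing moved: it wants a list of objects, one for each row. Same move again in that form.

```bash
python3 shift.py '[{"rotvec": [0,0,0.1765],"aperture": 85},{"rotvec": [0,0,0.1765],"aperture": 85},{"rotvec": [0,0,0.1765],"aperture": 85},{"rotvec": [0,0,0.1765],"aperture": 85},{"rotvec": [0,0,0.1765],"aperture": 85},{"rotvec": [0,0,0.1765],"aperture": 85},{"rotvec": [0,0,0.1765],"aperture": 85}]' 60
python3 shift.py '[{"trans": [-42.8,19.8,0],"aperture": 85},{"trans": [-42.8,19.8,0],"aperture": 85},{"trans": [-42.8,19.8,0],"aperture": 85},{"trans": [-42.8,19.8,0],"aperture": 85},{"trans": [-42.8,19.8,0],"aperture": 85},{"trans": [-42.8,19.8,0],"aperture": 85},{"trans": [-42.8,19.8,0],"aperture": 85},{"trans": [-42.8,19.8,0],"aperture": 85}]'
python3 shift.py '[{"trans": [-42.8,19.8,10],"aperture": 85},{"trans": [-42.8,19.8,10],"aperture": 85},{"trans": [-42.8,19.8,10],"aperture": 85},{"trans": [-42.8,19.8,10],"aperture": 85},{"trans": [-42.8,19.8,10],"aperture": 85},{"trans": [-42.8,19.8,10],"aperture": 85},{"trans": [-42.8,19.8,10],"aperture": 85},{"trans": [-42.8,19.8,10],"aperture": 85},{"aperture": 85}]'
python3 go.py 526.2 -94 50 -2.5
```

```text
time: 0.98
position: [240.2, 603.7, 238.9]
ee_rot: [0.0, 0.724, 0.689, -0.0]
contact_force: [-0.5, -0.2, 0.2]
width: 84.8
gripper_force: 0.0
time: 1.98
position: [384.0, 253.5, 239.2]
ee_rot: [0.0, 0.722, 0.692, -0.0]
contact_force: [0.9, 0.2, -0.3]
width: 85.3
gripper_force: 0.0
time: 3.1
position: [527.7, -96.6, 158.3]
ee_rot: [-0.0, 0.723, 0.69, -0.0]
contact_force: [0.5, -0.0, -0.5]
width: 85.3
gripper_force: 0.0
t 3.1 p [527.7 -96.6 158.3] yaw_y -2.66
d [  2.5  -1.5 108.3] rv [-0.0006  0.0002 -0.0028] then d [  2.5  -1.6 108.3]
```

```bash
python3 shift.py '[{"trans": [1.3,-0.8,36],"aperture": 85},{"trans": [1.3,-0.8,36],"aperture": 85},{"trans": [0,0,37],"aperture": 85},{"aperture": 25},{"aperture": 25},{"aperture": 25},{"aperture": 25},{"aperture": 25}]' 60
python3 shift.py '[{"aperture": 25},{"aperture": 25},{"aperture": 25}]'
python3 go.py 526.2 -94 50 -2.5
```

```text
time: 4.1
position: [526.4, -91.4, 51.7]
ee_rot: [0.001, 0.722, 0.692, 0.001]
contact_force: [-0.8, 2.8, 10.7]
width: 29.5
gripper_force: 63.1
time: 4.47
position: [526.4, -91.4, 51.7]
ee_rot: [0.001, 0.722, 0.692, 0.001]
contact_force: [-1.8, 3.3, 9.0]
width: 29.1
gripper_force: 63.1
t 4.47 p [526.4 -91.4  51.7] yaw_y -2.49
d [-2.7 -0.1  1.7] rv [0.0021 0.0003 0.0003] then d [-2.7 -0.1  1.7]
```

```bash
python3 shift.py '[{"trans": [0,0,-10],"aperture": 25},{"rotvec": [0,0,0.096],"aperture": 25},{"aperture": 25},{"aperture": 25}]' 
python3 go.py 550.5 19.2 61.7 -8
```

```text
time: 4.97
position: [525.6, -91.4, 60.6]
ee_rot: [0.0, 0.754, 0.657, 0.0]
contact_force: [-0.7, -0.0, -3.2]
width: 29.6
gripper_force: 61.6
t 4.97 p [525.6 -91.4  60.6] yaw_y -7.87
d [112.9   9.5  -1.1] rv [0.0002 0.     0.0022] then d [113.    9.2  -1.1]
```

```bash
python3 shift.py '[{"trans": [28.2,2.4,0],"rotvec": [0,0,0.002],"aperture": 25},{"trans": [28.2,2.4,0],"aperture": 25},{"trans": [28.2,2.4,0],"aperture": 25},{"trans": [28.2,2.4,0],"aperture": 25},{"aperture": 25},{"aperture": 25}]' 
python3 go.py 550.5 19.2 61.7 -8; python3 - <<'E'
from meas import *
f=shot("top");g=shot("side")
a=cv2.resize(cv2.cvtColor(f["frame"][180:230,185:335],cv2.COLOR_RGB2BGR),None,fx=5,fy=5,interpolation=cv2.INTER_CUBIC)
b=cv2.resize(cv2.cvtColor(g["frame"][160:250,240:330],cv2.COLOR_RGB2BGR),None,fx=3.7,fy=3.7,interpolation=cv2.INTER_CUBIC)
c=np.zeros((590,750,3),np.uint8);c[:250]=a;c[255:255+333,:333]=b;cv2.imwrite('pics/c.png',c)
E
```

```text
time: 5.72
position: [550.7, 18.8, 60.2]
ee_rot: [-0.0, 0.755, 0.656, -0.0]
contact_force: [-0.7, -0.8, -3.8]
width: 29.3
gripper_force: 61.7
t 5.72 p [550.7  18.8  60.2] yaw_y -8.03
d [ 0.3 -0.3 -1.5] rv [-0.0004  0.0001 -0.0006] then d [ 0.3 -0.3 -1.5]
```

View pics/c.png

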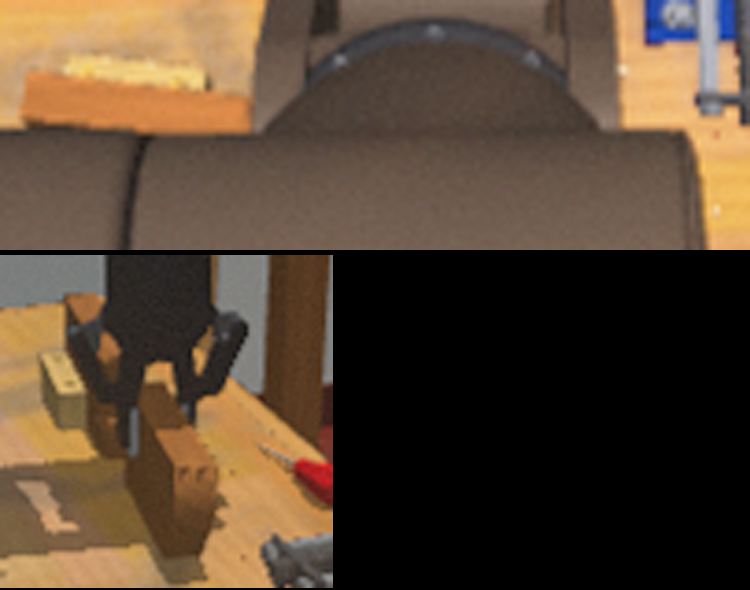

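The top view is covered by the arm. The side view shows the rail held upright and clear of the bench, with the fork ahead of it. I'll lower it and slide it in.

```bash
python3 shift.py '[{"trans": [0,0,4],"aperture": 25},{"trans": [0,0,4],"aperture": 25},{"aperture": 25},{"aperture": 25}]' 
python3 go.py 558.8 78.6 52 -8
```

```text
time: 6.32
position: [550.8, 18.9, 52.1]
ee_rot: [-0.0, 0.755, 0.655, -0.0]
contact_force: [0.4, 0.1, -4.2]
width: 29.7
gripper_force: 61.7
t 6.33 p [550.8  18.9  52.1] yaw_y -8.12
d [60.2 -0.5  0.1] rv [-0.0003  0.     -0.002 ] then d [60.2 -0.4  0.1]
```

```bash
python3 shift.py '[{"trans": [15,-0.2,0],"aperture": 25},{"trans": [15,-0.2,0],"aperture": 25},{"trans": [10,0,0],"aperture": 25},{"trans": [10,0,0],"aperture": 25},{"trans": [5,0,0],"aperture": 25},{"aperture": 25},{"aperture": 25}]' 
python3 go.py 558.8 78.6 52 -8
python3 shift.py '[{"trans": [4,0,0],"aperture": 25},{"aperture": 25},{"aperture": 25}]';python3 shift.py '[{"trans": [2,0,0],"aperture": 25},{"aperture": 25},{"aperture": 25}]';python3 shift.py '[{"trans": [1,0,0],"aperture": 25},{"aperture": 25},{"aperture": 25}]'
```

```text
time: 7.2
position: [558.2, 73.3, 52.3]
ee_rot: [-0.0, 0.755, 0.655, -0.0]
contact_force: [0.6, -0.7, -3.9]
width: 29.2
gripper_force: 61.6
t 7.2 p [558.2  73.3  52.3] yaw_y -8.11
d [ 5.4 -0.2  0.3] rv [-0.0001  0.0001 -0.002 ] then d [ 5.4 -0.2  0.3]
time: 7.58
position: [558.9, 77.4, 52.3]
ee_rot: [0.0, 0.755, 0.655, -0.0]
contact_force: [0.1, 0.2, -3.1]
width: 29.6
gripper_force: 61.6
time: 7.95
position: [559.1, 79.4, 52.3]
ee_rot: [0.0, 0.755, 0.655, -0.0]
contact_force: [-0.1, 0.0, -3.5]
width: 29.5
gripper_force: 61.7
time: 8.32
position: [559.2, 79.7, 52.4]
ee_rot: [0.0, 0.755, 0.655, -0.0]
contact_force: [-1.4, -10.6, -0.3]
width: 29.3
gripper_force: 62.0
```

```bash
python3 shift.py '[{"trans": [-3.5,0,0],"aperture": 25},{"trans": [0,0,0.5],"aperture": 25},{"aperture": 25}]'
python3 shift.py '[{"aperture": 60},{"aperture": 60},{"aperture": 60},{"trans": [0,0,-40],"aperture": 60},{"trans": [0,0,-50],"aperture": 60},{"trans": [0,0,-50],"aperture": 60},{"aperture": 60}]'; python3 go.py 463.5 -346.9 200 -37
```

```text
time: 8.7
position: [558.8, 77.0, 51.8]
ee_rot: [0.0, 0.755, 0.655, 0.0]
contact_force: [-0.6, -0.7, -1.7]
width: 29.3
gripper_force: 62.1
time: 9.57
position: [561.0, 77.2, 195.7]
ee_rot: [0.002, 0.755, 0.655, 0.003]
contact_force: [0.5, 0.6, 0.3]
width: 60.1
gripper_force: 0.0
t 9.57 p [561.   77.2 195.7] yaw_y -8.1
d [-433.6  -36.7   -5.2] rv [ 0.006  -0.0031  0.5043] then d [-397.4  177.3   -4.3]
```

```bash
python3 shift.py '[{"trans": [-48.2,-4.1,0],"aperture": 60},{"trans": [-48.2,-4.1,0],"aperture": 60},{"trans": [-48.2,-4.1,0],"aperture": 60},{"trans": [-48.2,-4.1,0],"aperture": 60},{"trans": [-48.2,-4.1,0],"aperture": 60},{"trans": [-48.2,-4.1,0],"aperture": 60},{"trans": [-48.2,-4.1,0],"aperture": 60},{"trans": [-48.2,-4.1,0],"aperture": 60},{"trans": [-48,-4,0],"aperture": 60},{"aperture": 60}]' 
python3 shift.py '[{"aperture": 60},{"aperture": 60}]';python3 go.py 463.5 -346.9 97 -8
python3 - <<'E'
from meas import *
f=shot("top");g=shot("side")
a=cv2.resize(cv2.cvtColor(f["frame"][180:230,185:335],cv2.COLOR_RGB2BGR),None,fx=5,fy=5,interpolation=cv2.INTER_CUBIC)
b=cv2.resize(cv2.cvtColor(g["frame"][160:250,240:330],cv2.COLOR_RGB2BGR),None,fx=3.7,fy=3.7,interpolation=cv2.INTER_CUBIC)
c=np.zeros((590,750,3),np.uint8);c[:250]=a;c[255:255+333,:333]=b;cv2.imwrite('pics/d.png',c)
E
```

```text
time: 10.82
position: [460.2, -349.8, 190.9]
ee_rot: [-0.0, 0.756, 0.654, -0.0]
contact_force: [0.4, -0.4, 0.1]
width: 60.2
gripper_force: 0.0
time: 11.08
position: [461.3, -345.9, 191.5]
ee_rot: [-0.0, 0.755, 0.656, -0.0]
contact_force: [-0.6, 0.9, 0.2]
width: 59.7
gripper_force: 0.0
t 11.07 p [ 461.3 -345.9  191.5] yaw_y -8.05
d [-0.7  2.4 94.5] rv [-0.0007 -0.0006 -0.0009] then d [-0.6  2.3 94.5]
```

View pics/d.png

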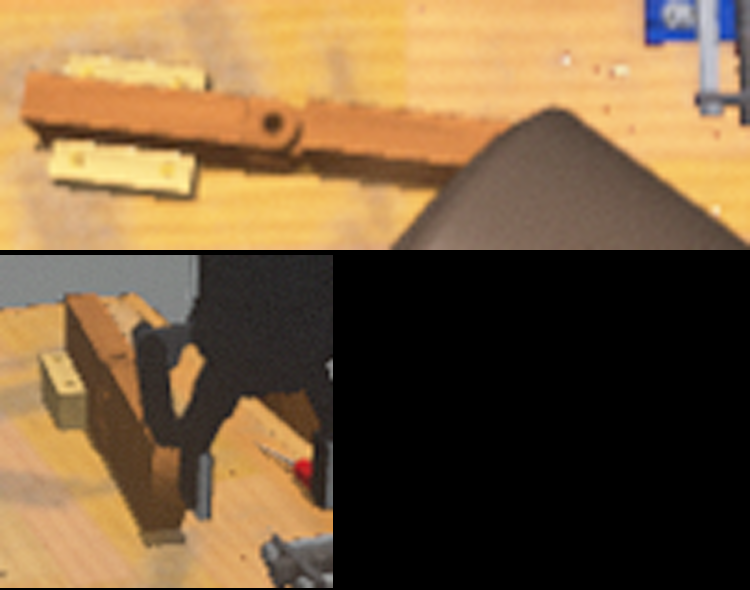

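The top view shows the fly rail in line in the fork with a small gap at the shoulder, and the hole at crop (273,122), which is px (239.6,204.4). Next I'll check alignment numerically.

```bash
python3 - <<'E'
from meas import *
f=load("top")
for b in((197,228,190,216),(248,275,196,222)):
    for p,d in edges(f,*b):print(p,np.degrees(np.arctan2(d[1],d[0])).round(2),"x at y=130.6:",p[0]+(130.6-p[1])*d[0]/d[1])
im=cv2.cvtColor(f["frame"],cv2.COLOR_RGB2GRAY).astype(float);print(im[199:211,233:248].astype(int))
p=im[200:209,235:244];Y,X=np.mgrid[200:209,235:244];w=np.clip(90-p,0,None);w*=((X-239.3)**2+(Y-204)**2<12);h=((w*X).sum()/w.sum(),(w*Y).sum()/w.sum());print(h,plane(f,h,84))
E
python3 shift.py '[{"trans": [-0.6,2.3,20],"aperture": 60},{"trans": [0,0,30],"aperture": 60},{"trans": [0,0,30],"aperture": 60},{"trans": [0,0,14],"aperture": 60},{"aperture": 60},{"aperture": 60}]'
```

```text
[591.07135 210.57268] 82.04 x at y=130.6: 579.8876
[561.95123 210.11153] 81.66 x at y=130.6: 550.2881
time: 11.92
position: [464.0, -348.3, 98.8]
ee_rot: [0.001, 0.755, 0.655, 0.0]
contact_force: [0.5, -0.2, -0.3]
width: 60.1
gripper_force: 0.0Traceback (most recent call last):
  File "<stdin>", line 4, in <module>
  File "meas.py", line 21, in edges
    j=[k for k in range(int(a-v0)+5,len(V)-1) if V[k]>=125>V[k+1]][0]; b=v0+j+(V[j]-125)/(V[j]-V[j+1])
      ~~~~~~~~~~~~~~~~~~~~~~~~~~~~~~~~~~~~~~~~~~~~~~~~~~~~~~~~~~~~^^^
IndexError: list index out of range
```

```bash
python3 shift.py '[{"trans": [0,0,1.5],"aperture": 15},{"aperture": 15},{"aperture": 15},{"aperture": 15},{"aperture": 15},{"aperture": 15},{"aperture": 15}]' 50; python3 go.py 463.5 -346.9 97 -8; python3 - <<'E'
from meas import *
f=load("top")
im=cv2.cvtColor(f["frame"],cv2.COLOR_RGB2GRAY).astype(float);print(im[199:211,233:248].astype(int))
p=im[200:209,235:244];Y,X=np.mgrid[200:209,235:244];w=np.clip(90-p,0,None);w*=((X-239.3)**2+(Y-204)**2<12);h=((w*X).sum()/w.sum(),(w*Y).sum()/w.sum());print(h,plane(f,h,84))
for p,d in edges(f,250,268,196,220):print(p,np.degrees(np.arctan2(d[1],d[0])).round(2),"x at y=130.6:",p[0]+(130.6-p[1])*d[0]/d[1])
E
```

```text
time: 12.8
position: [463.3, -348.1, 96.9]
ee_rot: [0.0, 0.755, 0.655, -0.0]
contact_force: [-2.9, -0.5, 7.7]
width: 17.9
gripper_force: 48.6
t 12.8 p [ 463.3 -348.1   96.9] yaw_y -8.11
d [ 1.2 -0.  -0.1] rv [ 0.0002  0.0003 -0.0019] then d [ 1.2 -0.  -0.1]
[[152 156 165 169 173 181 175 178 187 188 190 188 187 177 168]
 [152 148 164 162 161 166 165 167 173 176 188 190 190 165 149]
 [158 145 156 156 156 159 156 158 157 156 164 172 174 154 150]
 [156 142 151 154 148 132 120 124 145 154 148 151 152 150 153]
 [153 145 154 147 128  84  70  78 118 150 150 146 151 155 152]
 [150 152 157 150 113  60  57  62 106 146 150 133 134 153 152]
 [154 154 155 149 118  68  62  75 113 153 145 115 123 157 154]
 [149 149 148 148 133 109  94 113 141 152 133  90 123 156 159]
 [141 146 149 147 146 140 130 139 151 142 109  85 135 159 159]
 [120 127 131 135 143 141 144 142 138 110  71  98 151 164 164]
 [ 76  81  88  92 108 110 108 107  93  71  87 128 129 126 132]
 [ 62  63  63  69  64  64  64  59  58  63  95 117  83  57  63]]
(np.float64(238.98453608247422), np.float64(204.13917525773195)) [[566.16147111 130.82214377  84.        ]]Traceback (most recent call last):
  File "<stdin>", line 5, in <module>
  File "meas.py", line 21, in edges
    j=[k for k in range(int(a-v0)+5,len(V)-1) if V[k]>=125>V[k+1]][0]; b=v0+j+(V[j]-125)/(V[j]-V[j+1])
      ~~~~~~~~~~~~~~~~~~~~~~~~~~~~~~~~~~~~~~~~~~~~~~~~~~~~~~~~~~~~^^^
IndexError: list index out of range
```

```bash
python3 shift.py '[{"trans": [0,0,-15],"aperture": 15},{"trans": [0,0,-25],"aperture": 15},{"trans": [0,0,-25],"aperture": 15},{"trans": [0,0,-25],"aperture": 15},{"trans": [0,0,-20],"aperture": 15},{"aperture": 15},{"aperture": 15}]'; python3 go.py 565.9 129.6 207 -8.06
python3 - <<'E'
from h import *
g=shot("side");s=observe();u,v=proj(g,s["position"])[0].astype(int);print(u,v)
b=cv2.resize(cv2.cvtColor(g["frame"][v-50:v+100,u-60:u+60],cv2.COLOR_RGB2BGR),None,fx=4,fy=4,interpolation=cv2.INTER_CUBIC);cv2.imwrite('pics/e.png',b)
E
```

```text
time: 13.68
position: [463.2, -347.9, 206.1]
ee_rot: [-0.0, 0.755, 0.655, -0.0]
contact_force: [-0.2, 0.3, -0.9]
width: 17.5
gripper_force: 48.9
t 13.68 p [ 463.2 -347.9  206.1] yaw_y -8.11
d [487.2  34.3  -0.8] rv [-0.0002 -0.0001 -0.0009] then d [487.1  34.8  -0.9]
311 220
```

View pics/e.png

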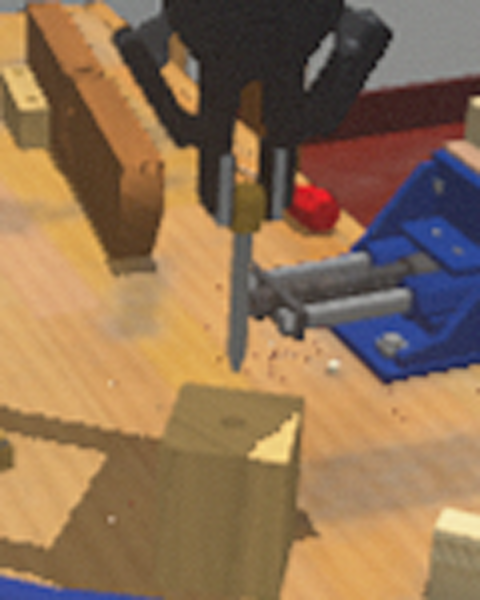

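```bash
python3 - <<'E'
from h import *
g=load("side");f=shot("top")
print(proj(g,[[463.2,-346.8,213],[463.2,-346.8,193],[463.2,-346.8,113]]))
print(proj(f,[[463.2,-346.8,113]]))
hsv=cv2.cvtColor(g["frame"],cv2.COLOR_RGB2GRAY)
for v in range(228,264,3):print(v,hsv[v,303:320].tolist())
E
```

```text
[[311.80117197 216.42620314]
 [311.3728655  225.81950805]
 [309.73259711 261.79267716]]
[[404.39925411 232.30543939]]
228 [174, 174, 171, 172, 174, 163, 116, 85, 89, 91, 89, 134, 156, 169, 170, 167, 167]
231 [173, 174, 174, 172, 174, 156, 111, 87, 94, 92, 93, 152, 171, 174, 176, 175, 172]
234 [174, 170, 173, 175, 177, 155, 109, 92, 95, 91, 99, 156, 175, 171, 168, 170, 174]
237 [174, 176, 175, 174, 172, 148, 102, 96, 96, 89, 97, 86, 84, 122, 145, 161, 151]
240 [175, 176, 179, 181, 185, 139, 96, 95, 92, 91, 122, 127, 87, 58, 73, 88, 95]
243 [177, 180, 177, 176, 175, 138, 96, 97, 97, 91, 80, 84, 87, 86, 89, 89, 73]
246 [175, 176, 177, 178, 182, 130, 90, 93, 95, 93, 77, 67, 72, 76, 77, 72, 58]
249 [182, 182, 180, 179, 163, 117, 93, 94, 94, 100, 137, 108, 50, 46, 128, 102, 68]
252 [168, 179, 179, 183, 167, 120, 93, 98, 94, 97, 160, 181, 175, 171, 175, 177, 180]
255 [174, 171, 172, 176, 149, 106, 94, 98, 92, 113, 161, 177, 177, 179, 176, 185, 179]
258 [175, 175, 175, 170, 142, 106, 94, 93, 87, 138, 175, 154, 163, 178, 179, 171, 113]
261 [172, 167, 170, 175, 178, 142, 99, 89, 144, 176, 181, 181, 180, 176, 176, 154, 163]
```

The pin hangs vertical and is where expected: predicted and seen columns agree within 0.3 px. Next I carry it over the fork.

```bash
python3 shift.py '[{"trans": [20,1.4,0],"aperture": 15},{"trans": [50,3.6,0],"aperture": 15},{"trans": [50,3.6,0],"aperture": 15},{"trans": [50,3.6,0],"aperture": 15},{"trans": [50,3.6,0],"aperture": 15},{"trans": [50,3.6,0],"aperture": 15},{"trans": [50,3.6,0],"aperture": 15},{"trans": [50,3.6,0],"aperture": 15},{"trans": [50,3.6,0],"aperture": 15},{"trans": [47,3.3,0],"aperture": 15}]';python3 shift.py '[{"trans": [20,1,0],"aperture": 15},{"aperture": 15},{"aperture": 15},{"aperture": 15},{"aperture": 15}]'; python3 go.py 565.9 129.6 187 -8.06
python3 - <<'E'
from h import *
g=shot("side");s=observe();u,v=proj(g,s["position"])[0].astype(int);print(u,v)
b=cv2.resize(cv2.cvtColor(g["frame"][v-30:v+70,u-50:u+50],cv2.COLOR_RGB2BGR),None,fx=6,fy=6,interpolation=cv2.INTER_CUBIC);cv2.imwrite('pics/f.png',b)
X=s["position"]+np.array([.17,1.2,-93]);print(proj(g,[X,X+[0,0,80]]),proj(g,[566.1,130.8,84]))
E
```

```text
time: 15.02
position: [561.7, 112.3, 205.9]
ee_rot: [-0.0, 0.755, 0.656, -0.0]
contact_force: [0.0, -0.2, -0.2]
width: 17.6
gripper_force: 48.9
time: 15.65
position: [566.2, 128.4, 206.4]
ee_rot: [0.0, 0.756, 0.655, -0.0]
contact_force: [0.4, 0.1, -1.5]
width: 17.7
gripper_force: 48.9
t 15.65 p [566.2 128.4 206.4] yaw_y -8.18
d [ 1.1 -0.5 19.4] rv [-0.     0.    -0.002] then d [ 1.1 -0.5 19.4]
273 146
[[272.79014005 177.08451229]
 [273.0203861  150.49152876]] [[272.46728631 186.43457057]]
```

View pics/f.png

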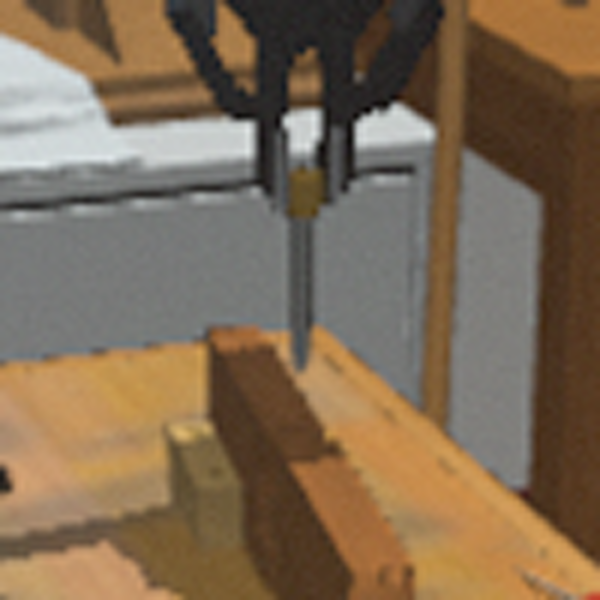

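The pin nose is seen at side px (273.3,177.7), as predicted to within 1 px, above the upper knuckle. I descend while watching the force.

```bash
python3 shift.py '[{"trans": [0.6,-0.4,10],"aperture": 15},{"trans": [0,0,15],"aperture": 15},{"aperture": 15},{"aperture": 15}]'; python3 shift.py '[{"trans": [0,0,4],"aperture": 15},{"trans": [0,0,4],"aperture": 15},{"aperture": 15},{"aperture": 15}]'; python3 go.py 565.9 129 97 -8.06
```

```text
time: 16.2
position: [565.8, 129.9, 181.0]
ee_rot: [-0.0, 0.755, 0.655, -0.0]
contact_force: [-0.4, -0.1, -0.5]
width: 17.9
gripper_force: 48.9
time: 16.7
position: [565.9, 129.9, 173.3]
ee_rot: [-0.0, 0.755, 0.655, 0.0]
contact_force: [0.5, 0.5, -1.0]
width: 17.8
gripper_force: 48.9
t 16.7 p [565.9 129.9 173.3] yaw_y -8.11
d [-0.9  0.1 76.3] rv [ 0.     -0.     -0.0009] then d [-0.9  0.1 76.3]
```

```bash
python3 shift.py '[{"trans": [-0.3,0,3],"aperture": 15},{"trans": [0,0,3],"aperture": 15},{"aperture": 15},{"aperture": 15}]'; python3 shift.py '[{"trans": [0,0,4],"aperture": 15},{"trans": [0,0,4],"aperture": 15},{"aperture": 15}]'
```

```text
time: 17.2
position: [565.8, 129.6, 167.2]
ee_rot: [-0.0, 0.755, 0.655, -0.0]
contact_force: [-1.0, 0.6, 0.1]
width: 18.0
gripper_force: 48.9
time: 17.58
position: [565.6, 129.5, 158.8]
ee_rot: [-0.0, 0.755, 0.655, -0.0]
contact_force: [-1.5, 1.5, -2.3]
width: 17.8
gripper_force: 48.9
```

```bash
python3 shift.py '[{"trans": [0,0,3],"aperture": 15},{"trans": [0,0,3],"aperture": 15},{"aperture": 15}]'; python3 shift.py '[{"trans": [0,0,3],"aperture": 15},{"trans": [0,0,3],"aperture": 15},{"aperture": 15}]'
```

```text
time: 17.95
position: [565.8, 129.5, 153.0]
ee_rot: [-0.0, 0.755, 0.655, -0.0]
contact_force: [-1.7, 1.1, -1.9]
width: 18.1
gripper_force: 49.0
time: 18.32
position: [565.7, 129.6, 147.0]
ee_rot: [-0.0, 0.755, 0.655, -0.0]
contact_force: [-2.9, 0.8, -1.2]
width: 17.6
gripper_force: 49.0
```

```bash
python3 shift.py '[{"trans": [0,-0.4,3],"aperture": 15},{"trans": [0,0,4],"aperture": 15},{"trans": [0,0,4],"aperture": 15},{"aperture": 15}]'; python3 shift.py '[{"trans": [0,0,4],"aperture": 15},{"trans": [0,0,4],"aperture": 15},{"trans": [0,0,4],"aperture": 15},{"aperture": 15}]'
```

```text
time: 18.82
position: [565.4, 129.6, 135.9]
ee_rot: [-0.0, 0.755, 0.655, -0.0]
contact_force: [-1.1, 1.0, -2.1]
width: 18.3
gripper_force: 48.9
time: 19.32
position: [565.3, 129.6, 123.8]
ee_rot: [-0.0, 0.755, 0.655, -0.0]
contact_force: [-3.1, 2.2, -2.8]
width: 17.8
gripper_force: 48.9
```

```bash
python3 shift.py '[{"trans": [0,0,3],"aperture": 15},{"trans": [0,0,3],"aperture": 15},{"aperture": 15}]'; python3 shift.py '[{"trans": [0,0,3],"aperture": 15},{"trans": [0,0,3],"aperture": 15},{"aperture": 15}]'
```

```text
time: 19.7
position: [565.3, 129.7, 118.0]
ee_rot: [-0.0, 0.755, 0.655, -0.0]
contact_force: [-2.8, 2.4, -3.8]
width: 17.8
gripper_force: 48.9
time: 20.08
position: [565.2, 129.7, 112.1]
ee_rot: [-0.0, 0.755, 0.655, -0.0]
contact_force: [-4.2, 3.7, -2.1]
width: 18.0
gripper_force: 49.0
```

```bash
python3 shift.py '[{"trans": [0.3,-0.4,4],"aperture": 15},{"trans": [0,0,4],"aperture": 15},{"trans": [0,0,4],"aperture": 15},{"aperture": 15}]'; python3 shift.py '[{"trans": [0,0,2],"aperture": 15},{"trans": [0,0,1],"aperture": 15},{"aperture": 15},{"aperture": 15}]'
```

```text
time: 20.58
position: [564.9, 130.0, 99.9]
ee_rot: [-0.0, 0.755, 0.655, -0.0]
contact_force: [-3.5, 2.4, -3.2]
width: 17.8
gripper_force: 48.9
time: 21.08
position: [565.0, 130.0, 97.3]
ee_rot: [-0.0, 0.755, 0.655, -0.0]
contact_force: [-4.3, 2.4, -0.8]
width: 17.6
gripper_force: 49.2
```

```bash
python3 shift.py '[{"trans": [0,0,1],"aperture": 15},{"aperture": 15},{"aperture": 15}]'; python3 shift.py '[{"aperture": 60},{"aperture": 60},{"aperture": 60},{"trans": [0,0,-25],"aperture": 60},{"trans": [0,0,-40],"aperture": 60},{"trans": [0,0,-30],"aperture": 60},{"aperture": 60},{"aperture": 60}]'; python3 go.py 552 31.5 150 -8.06
```

```text
time: 21.45
position: [565.1, 130.1, 96.9]
ee_rot: [-0.0, 0.755, 0.655, 0.0]
contact_force: [-8.8, 3.1, 10.4]
width: 17.5
gripper_force: 50.4
time: 22.45
position: [564.9, 129.9, 190.9]
ee_rot: [-0.0, 0.755, 0.655, -0.0]
contact_force: [0.3, 0.4, -0.8]
width: 59.9
gripper_force: 0.0
t 22.45 p [564.9 129.9 190.9] yaw_y -8.11
d [-99.2   1.1  40.9] rv [-0.0002  0.0001 -0.0009] then d [-99.2   1.   40.9]
```

```bash
python3 shift.py '[{"trans": [-33,0.3,5],"aperture": 60},{"trans": [-33,0.3,10],"aperture": 60},{"trans": [-33,0.3,20],"aperture": 60},{"aperture": 60},{"aperture": 60}]'; python3 go.py 551.5 32 60 -8.06;  python3 - <<'E'
from h import *
g=shot("side")
b=cv2.resize(cv2.cvtColor(g["frame"][155:235,235:335],cv2.COLOR_RGB2BGR),None,fx=7,fy=7,interpolation=cv2.INTER_CUBIC);cv2.imwrite('pics/g.png',b)
print(proj(g,[[565.4,131,84],[565.4,131,104]]))
E
```

```text
time: 23.08
position: [551.9, 32.0, 155.7]
ee_rot: [-0.0, 0.756, 0.655, -0.0]
contact_force: [0.4, 1.0, 0.1]
width: 59.8
gripper_force: 0.0
t 23.07 p [551.9  32.  155.7] yaw_y -8.14
d [-0.1 -0.3 95.7] rv [-0.0011  0.     -0.0014] then d [-0.1 -0.4 95.7]
[[272.21899348 186.44032469]
 [272.27167334 180.02428956]]
```

View pics/g.png

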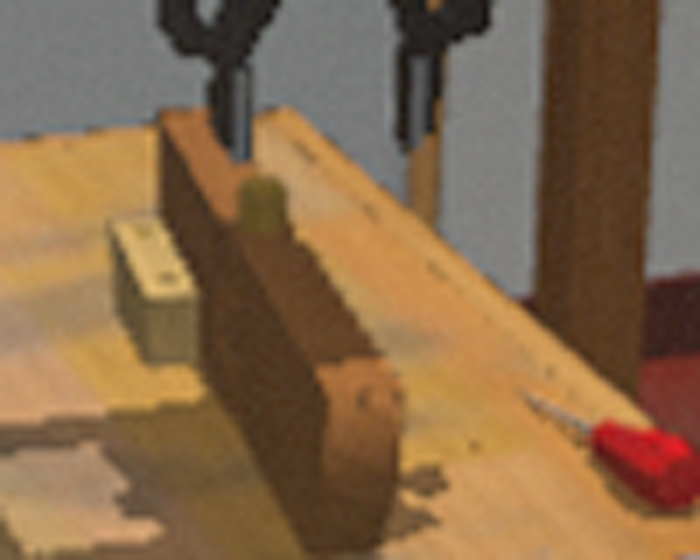

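The brass head sits flush on the upper knuckle at crop (263,205). I'll grip the fly rail 100 mm out from the hinge.

```bash
python3 shift.py '[{"trans": [0,-0.3,30],"aperture": 60},{"trans": [0,0,40],"aperture": 60},{"trans": [0,0,25],"aperture": 60},{"aperture": 60},{"aperture": 26},{"aperture": 26},{"aperture": 26},{"aperture": 26},{"aperture": 26}]' 25; python3 - <<'E'
from h import *
s=observe();p=s["position"][:2];H=np.array([565.4,131]);r=p-H;print(s["time"],p,np.linalg.norm(r),np.degrees(np.arctan2(*r[::-1])))
# per-row displacement in tool axes: turn by a about hinge, tool x points toward hinge, y ~ +x world; rz + = cw
R=np.linalg.norm(r)
for a in(.1,.13):print(a,"dx",R*(1-np.cos(a)),"dy",-R*np.sin(a))
E
```

```text
time: 24.25
position: [552.6, 32.1, 62.6]
ee_rot: [0.001, 0.755, 0.655, 0.001]
contact_force: [-1.6, 4.3, 9.3]
width: 29.9
gripper_force: 27.8
24.25 [552.64282371  32.14664339] 99.6731240637805 -97.35346511763633
0.1 dx 0.4979504540454748 dy -9.950708523150393
0.13 dx 0.8410524146292928 dy -12.921039980234662
```

```bash
python3 shift.py '[{"trans": [0,0,-1.5],"aperture": 26},{"trans": [0.63,-11.16,0],"rotvec": [0,0,0.1122],"aperture": 26},{"trans": [0.63,-11.16,0],"rotvec": [0,0,0.1122],"aperture": 26},{"trans": [0.63,-11.16,0],"rotvec": [0,0,0.1122],"aperture": 26},{"aperture": 26},{"aperture": 26}]'; python3 - <<'E'
from h import *
s=observe();p=s["position"][:2];H=np.array([565.4,131]);r=p-H;print(p,np.linalg.norm(r),np.degrees(np.arctan2(*r[::-1])))
E
python3 go.py 466.4 144.9 62 -98.06
```

```text
time: 25.0
position: [520.6, 42.0, 63.0]
ee_rot: [0.0, 0.854, 0.521, 0.0]
contact_force: [0.4, -0.5, -2.4]
width: 29.3
gripper_force: 25.8
[520.62136346  41.97995711] 99.64785158988647 -116.70319470102024
t 25.0 p [520.6  42.   63. ] yaw_y -27.24
d [ 66.7 -95.3   1. ] rv [ 4.000e-04 -8.000e-04  1.236e+00] then d [-68.1 -94.3   1. ]
```

```bash
python3 shift.py '[{"trans": [0.63,-11.16,0],"rotvec": [0,0,0.1122],"aperture": 26},{"trans": [0.63,-11.16,0],"rotvec": [0,0,0.1122],"aperture": 26},{"trans": [0.63,-11.16,0],"rotvec": [0,0,0.1122],"aperture": 26},{"trans": [0.63,-11.16,0],"rotvec": [0,0,0.1122],"aperture": 26},{"trans": [0.63,-11.16,0],"rotvec": [0,0,0.1122],"aperture": 26},{"aperture": 26},{"aperture": 26}]';python3 go.py 466.4 144.9 62 -98.06;  python3 shift.py '[{"trans": [0.63,-11.16,0],"rotvec": [0,0,0.1122],"aperture": 26},{"trans": [0.63,-11.16,0],"rotvec": [0,0,0.1122],"aperture": 26},{"trans": [0.63,-11.16,0],"rotvec": [0,0,0.1122],"aperture": 26},{"trans": [0.63,-11.16,0],"rotvec": [0,0,0.1122],"aperture": 26},{"trans": [0.63,-11.16,0],"rotvec": [0,0,0.1122],"aperture": 26},{"aperture": 26},{"aperture": 26}]'; python3 go.py 466.4 144.9 62 -98.06
```

```text
time: 25.88
position: [480.6, 79.9, 62.9]
ee_rot: [0.0, 0.964, 0.264, 0.0]
contact_force: [-1.0, 0.3, -4.1]
width: 29.3
gripper_force: 25.9
t 25.88 p [480.6  79.9  62.9] yaw_y -59.33
d [ 21.  -63.2   0.9] rv [ 1.000e-04 -5.000e-04  6.759e-01] then d [-23.1 -62.4   0.9]
time: 26.75
position: [466.3, 133.1, 62.8]
ee_rot: [0.0, 1.0, -0.013, -0.0]
contact_force: [-2.9, 1.4, -2.0]
width: 29.1
gripper_force: 26.2
t 26.75 p [466.3 133.1  62.8] yaw_y -91.47
d [ -0.2 -11.8   0.8] rv [1.00e-04 2.00e-04 1.15e-01] then d [ -1.5 -11.7   0.8]
```

```bash
python3 shift.py '[{"trans": [0.2,-11.5,0],"rotvec": [0,0,0.115],"aperture": 26},{"trans": [0,0,0.5],"aperture": 26},{"aperture": 26}]'; python3 shift.py '[{"aperture": 60},{"aperture": 60},{"aperture": 60},{"trans": [0,0,-30],"aperture": 60},{"trans": [0,0,-50],"aperture": 60},{"trans": [0,0,-50],"aperture": 60},{"aperture": 60}]'; python3 go.py 480 -250 200 -98.06
```

```text
time: 27.12
position: [467.3, 144.8, 62.6]
ee_rot: [-0.0, 0.998, -0.07, 0.0]
contact_force: [-2.3, 3.4, 4.3]
width: 29.7
gripper_force: 26.4
time: 28.0
position: [468.9, 145.5, 195.7]
ee_rot: [-0.001, 0.997, -0.072, 0.003]
contact_force: [0.4, 0.0, -1.6]
width: 60.4
gripper_force: 0.0
t 28.0 p [468.9 145.5 195.7] yaw_y -98.23
d [ 67.7 389.8  -4.8] rv [-0.0023 -0.006  -0.003 ] then d [ 66.5 390.   -4.3]
```

```bash
python3 shift.py '[{"trans": [-5,45,-5],"aperture": 60},{"trans": [-5,45,-5],"aperture": 60},{"trans": [-5,45,-5],"aperture": 60},{"trans": [0,45,-5],"aperture": 60},{"trans": [0,45,-5],"aperture": 60},{"trans": [0,45,0],"aperture": 60},{"trans": [0,45,0],"aperture": 60},{"trans": [0,45,0],"aperture": 60},{"aperture": 60},{"aperture": 60}]'; python3 - <<'E'
from meas import *
f=shot("top");g=shot("side")
a=cv2.resize(cv2.cvtColor(f["frame"][180:280,180:330],cv2.COLOR_RGB2BGR),None,fx=4,fy=4,interpolation=cv2.INTER_CUBIC)
cv2.imwrite('pics/i.png',a)
E
```

```text
time: 29.25
position: [399.6, -208.7, 216.6]
ee_rot: [-0.0, 0.997, -0.072, -0.001]
contact_force: [-0.8, 0.3, -0.2]
width: 60.3
gripper_force: 0.0
```

View pics/i.png

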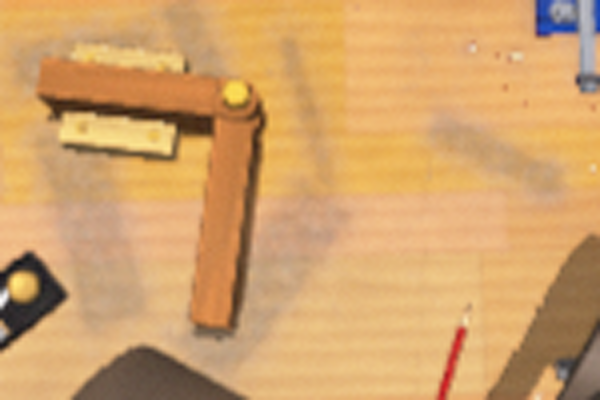

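The fly rail stands out towards the robot with the pin head on the fork at crop (236,94). I'll measure the angle.

```bash
python3 - <<'E'
from meas import *
f=load("top")
for p,d in edges(f,197,228,190,216):print("fixed",np.degrees(np.arctan2(d[1],d[0])).round(2))
hsv=cv2.cvtColor(f["frame"],cv2.COLOR_RGB2HSV).astype(int)
C=[]
m=((hsv[...,0]<=15)&(hsv[...,1]>152)&(hsv[...,2]>125))
for v in range(214,256):
    u=np.nonzero(m[v,222:248])[0]+222; C.append(((u.min()+u.max())/2,v))
P=plane(f,np.array(C),84)[:,:2];l=cv2.fitLine(P.astype(np.float32),cv2.DIST_HUBER,0,.01,.01).ravel();print("fly",np.degrees(np.arctan2(l[1],l[0])),"end/hole offset",l[2:])
E
```

```text
fixed 81.7
fixed 81.55
fly -7.6318607 end/hole offset [474.08636 143.1655 ]
```

The angle is about 89.3–90.7°, so it is square. Handing in.

```bash
python3 -c "
from station import env, camrig, observe
print(env.close_job())"
```

```text
the job is handed in; nothing more can be done
None
```

The job is handed in at about 29 s of the 72 s: the fly rail is pinned in the fork with the head home, swung towards the robot to within about 1° of square by the top camera, and released; I didn't touch the tools, and the judge's verdict wasn't shown.

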